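# Find the rattling vacuum silencer

## Task

One of the three sealed silencers on the black mat has a broken piece loose inside. Pick them up one at a time and shake each gently end to end, a few times back and forth, until you feel the one whose piece slides from end to end; set that one down flat in the empty red tray and leave the two sound ones lying flat on the mat. Do not drop or fling a silencer, and leave everything else alone.

Things in the scene. Friction and masses are not known exactly. Their poses are not given: they have to be found in the camera images.
- silencer_a: sealed vacuum silencer, a closed rectangular aluminium housing lying on its base: 130 mm long (own x), 52 mm wide (own y), 52 mm tall; orange cap at the +x end, black cap at -x, an 18 mm brass stub sticking 14 mm out of each end. Origin: centre of its underside, z up. Grasp from above across the width at mid-length. 0.24 to 0.39 kg each, so weight tells nothing.
- silencer_b: second silencer, same as silencer_a outside; likewise its frame. Exactly one of the three, any of them, holds a loose piece: a smooth 120 g puck 30 mm across, 22 mm tall, on the inner floor (5 mm up), near the middle at first, free to slide 45 mm either way along the length and 6 mm sideways. The sound ones have nothing loose.
- silencer_c: third silencer, same as silencer_a outside; likewise its frame. A loose piece has friction about 0.1: it slides when the housing is tilted lengthwise over about 8 degrees or moved lengthwise in quick strokes (90 mm in 0.2 s takes it end to end), then stays there while level. End to end it shifts the moment on a gripper at mid-length by about 0.1 N m.
- mat: fixed black rubber mat 240 mm (own x) by 440 mm (own y), 4 mm thick, on which the three silencers lie in a row along its y, about 140 mm apart, lengths roughly along its x. Origin: centre of its underside, on the table.
- red_tray: fixed red reject tray, empty: 210 mm (own x) by 165 mm (own y) outside, walls 4 mm thick and 25 mm high in all, floor 4 mm thick. Origin: centre of its underside, on the table.
- blue_tray: fixed blue tray of the same size, holding two rollers; not for silencers. It may lie on either side of the red one. Origin: centre of its underside.
- cleaner: closed spray-cleaner bottle, round, 60 mm across, 170 mm tall, yellow band and red cap. Loose bystander, leave alone. Origin: centre of its underside.
- pen_pot: black pen pot with pens, 80 mm across, about 160 mm tall in all. Loose bystander, leave alone. Origin: centre of its underside.
- parcel: brown parcel 100 x 180 x 60 mm. Loose bystander, leave alone. Origin: centre of its underside.
- wrench: steel wrench lying flat, near the back. Loose bystander, leave alone. Origin: centre of its underside.
- clear_box: clear plastic box with white lid, 100 x 140 x 57 mm. Loose bystander, leave alone. Origin: centre of its underside.
- roller_1: black rubber feed roller, 120 mm long, 32 mm across, lying in the blue tray. Loose bystander, leave alone. Origin: centre of its underside.
- roller_2: second roller, the same, beside roller_1 in the blue tray. Loose bystander, leave alone. Origin: centre of its underside.

How it is judged:
By the outcome, as a careful person would: the job done as asked, in the order asked, and still so for the second after the job is handed in, with the robot touching nothing.
It also fails if it takes over 72 s, if anything falls off the work surface, if the arm or the gripper's body presses on something with over 40 N, if the wrist force passes 120 N, or if a joint passes its speed limit or range.

## Robot

A 7-joint arm with a two-finger parallel gripper is mounted at the origin on the work surface. World frame = base frame: x ahead of the robot, y to its left, z up, the work surface at z = 0. Lengths are in m, angles in rad, forces in N, time in s.
With the tool pointing down it reaches from about 0.425 to 0.875 m from the base axis. Payload 4.7 kg.
Tool frame: the origin (TCP) lies between the finger pads; the fingertips stand 14 mm ahead of it and the grasp point (between the pads) lies 5 mm behind it; z points along the fingers, y is the line along which they close (so a half turn about z gives the same grasp; the last joint's range is limited). The gripper opens to 87 mm and grips with 3 to 60 N. Pads are 19 mm wide; open, the fingers measure 117 mm over their backs; the gripper's body (75 mm by 190 mm) begins 51 mm behind the grasp point.
Start: joints at [1.237, 0.321, -0.07, 1.45, 0.023, 1.371, -0.057], TCP at [0.222, -0.611, 0.203] pointing down, gripper open.
Joint ranges: [-2.86, 2.86], [-0.3, 2.09], [-1.38, 1.24], [0.06, 2.45], [-1.56, 4.7], [0.09, 2.05], [-2.69, 2.69]. Speed limits (rad/s): [2.57, 2.57, 3.14, 3.14, 3.14, 3.14, 3.14].

## Interface

Orientations are given as a rotation vector (axis times angle).
In Python, from bench import ctrl gives the robot as it stands.
- The arm moves only by the shell command python3 -m inch 'ROWS' [OPENING] [FORCE]. ROWS is JSON, a list of rows, each a list of 6 numbers: the shift along the world's x, y, z in mm, then the turn, a rotation vector about the world's x, y, z in degrees. In form: [[tx, ty, tz, rx, ry, rz], ...]. A call has 1 to 20 rows; each row is the pose to reach, as a shift and turn from the pose commanded when the call began; what a row does not reach only later rows make up. A row lasts 1/8 s, in which the tool goes at most 62.5 mm and 10.7 degrees, less where a joint would pass 70% of its speed; a pose out of reach is approached as far as the arm can. A call with a gripper value outside its range is refused whole. OPENING is the finger opening in mm, from 0 to 87, set as the call begins (- or left out, the last holds). The fingers move at their own pace and stop on an object; FORCE is the grip in N (left out, the last holds). Time passes only in rows, so rows that repeat a pose let the fingers close. It gives the time, the measured TCP pose, the force, the opening and the grip force at its end, in the units of the state.
- ctrl.get_state(): the state, without advancing time (a new reading comes with each control period).
- ctrl.get_image(name): name is "scene" or "top"; returns (picture, depth): 384x512x3 uint8, red, green, blue; 384x512 float32, m along the optical axis (not along the pixel's ray), 0 where there is no reading.
- ctrl.camera_params(name): a dict with "mtx" (3x3 intrinsics, pixels), "dist_coeffs" ([k1, k2, p1, p2, k3] as OpenCV has them; the pictures are not rectified), "T" (4x4, takes a point from camera to world coordinates). Camera axes: x right, y down, z forward; pixel columns grow to the right and rows downward; lengths in m; the calibration is good to about 2 mm. A picture is of the moment at which its call begins. camera_params takes no time and is no camera call.
- ctrl.close_job(): hands the job in; it is judged then, once.
The state is a dict: "time": time; "joint_positions": joint angles; "qd": joint speeds; "joint_torque": joint torques, N m; "position": TCP position; "tool_rot": TCP orientation; "ft_force": force on the tool from outside, world axes, zero at the start; "torque": the same for the moment, N m; "grip_width": opening from 0.0 (shut) to 1.0 (fully open); "grip_force": force on a finger pad.
Only numpy, scipy, OpenCV 4.12 (cv2) and the standard library are available. Lean on these libraries where they do the work, as an engineer would, in place of code of your own. Each camera call takes 0.05 s, during which the arm holds its last target. There are 200 camera calls.

## Working session

There is one attempt and no reset: what is moved stays moved. The work goes in short steps, Python scripts to look and compute and a shell command to move; the robot and the scene stay as the last step left them, time stands still between calls to the robot, and variables do not carry over. Pictures are saved under pics/ and viewed, at most 10 in all, crops included, and the job is handed in when it is done.

```bash
mkdir -p pics; ls; python3 - <<'E'
from bench import ctrl
import cv2,numpy as np
for n in("top","scene"):
    im,d=ctrl.get_image(n); cv2.imwrite(f"pics/{n}0.png",im[:,:,::-1]); np.save(n+"_d.npy",d)
    p=ctrl.camera_params(n); print(p["mtx"],p["dist_coeffs"],p["T"])
s=ctrl.get_state(); print({k:np.round(v,3) for k,v in s.items()})
E
```

```text
pics
[[484.37948579   0.         262.59540476]
 [  0.         484.37948579 185.96119841]
 [  0.           0.           1.        ]] [0.07099438 0.         0.         0.         0.        ] [[ 0.02280561 -0.99036289  0.13660616  0.37534635]
 [-0.99971652 -0.0216564   0.00989301  0.06230117]
 [-0.00683927 -0.13679306 -0.99057604  1.57484237]
 [ 0.          0.          0.          1.        ]]
[[351.25518283   0.         257.26397693]
 [  0.         351.25518283 194.48824561]
 [  0.           0.           1.        ]] [-0.02233616  0.          0.          0.          0.        ] [[-0.62622448  0.50667728 -0.59255467  1.31564514]
 [ 0.77962135  0.41260009 -0.47111752  0.62725322]
 [ 0.00578357 -0.75699359 -0.6533967   0.830043  ]
 [ 0.          0.          0.          1.        ]]
{'time': np.float64(0.1), 'joint_positions': array([ 1.237,  0.322, -0.07 ,  1.452,  0.023,  1.371, -0.057]), 'qd': array([ 0.   , -0.001, -0.001, -0.003, -0.001, -0.   ,  0.001]), 'joint_torque': array([-0.0000e+00, -4.9257e+01, -4.0600e-01, -3.1340e+01, -6.4000e-02,
        3.9000e-02,  0.0000e+00]), 'position': array([ 0.221, -0.611,  0.202]), 'tool_rot': array([-3.093e+00, -5.430e-01,  1.000e-03]), 'ft_force': array([ 0.361, -0.24 , -0.996]), 'torque': array([-0.036,  0.016, -0.021]), 'grip_force': np.float64(0.0), 'grip_width': np.float64(1.003)}
```

View pics/top0.png

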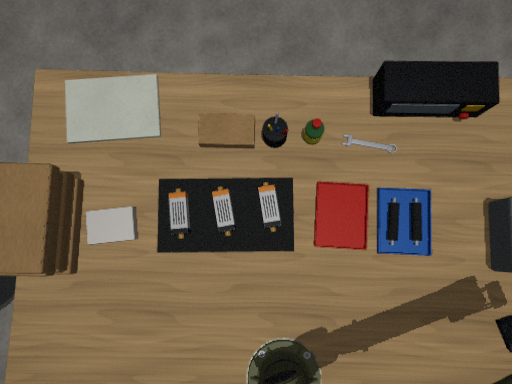

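View pics/scene0.png

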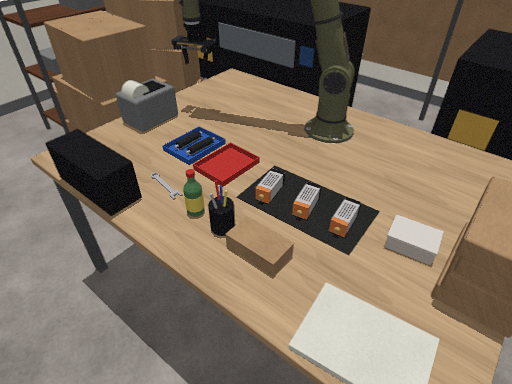

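Top view: three silencers on the mat at about (178,213), (223,210), (270,206), orange caps up (world +x). The red tray is at (341,215) and the blue tray with the rollers at (404,222). The arm is clear of them all. I'll measure from an enlarged crop.

```bash
cat > h.py <<'E'
import cv2,numpy as np
from bench import ctrl
def world(name,pix,z):
    "pixels -> world points on the plane z"
    p=ctrl.camera_params(name);T=np.array(p["T"])
    u=cv2.undistortPoints(np.float64(pix).reshape(-1,1,2),np.array(p["mtx"]),np.array(p["dist_coeffs"])).reshape(-1,2)
    r=np.c_[u,np.ones(len(u))]@T[:3,:3].T
    return T[:3,3]+r*((z-T[2,3])/r[:,2])[:,None]
def cloud(name,d):
    "per-pixel world points from a depth picture"
    p=ctrl.camera_params(name);T=np.array(p["T"])
    v,u=np.mgrid[:384,:512];uv=np.c_[u.ravel(),v.ravel()].astype(float)
    n=cv2.undistortPoints(uv.reshape(-1,1,2),np.array(p["mtx"]),np.array(p["dist_coeffs"])).reshape(-1,2)
    return ((np.c_[n,np.ones(len(n))]*d.reshape(-1,1))@T[:3,:3].T+T[:3,3]).reshape(384,512,3)
E
python3 - <<'E'
from h import *
im=cv2.imread("pics/top0.png");d=np.load("top_d.npy");P=cloud("top",d)
c=im[165:265,150:310];cv2.imwrite("pics/c1.png",cv2.resize(c,None,fx=5,fy=5,interpolation=cv2.INTER_CUBIC))
m=((P[...,2]>.045)&(P[...,2]<.07)&(d>0)).astype(np.uint8);m[:, :160]=0;m[:170]=0;m[255:]=0;m[:,300:]=0
n,l,s,ce=cv2.connectedComponentsWithStats(m)
for i in range(1,n):
    if s[i,4]<100:continue
    q=P[l==i];r=cv2.minAreaRect(np.float32(q[:,:2]*1000));print(s[i],np.round(q.mean(0),4),r, np.median(q[:,2]))
hsv=cv2.cvtColor(im,cv2.COLOR_BGR2HSV)
for nm,lo,hi in(("red",(0,180,80),(6,255,255)),("blue",(105,150,60),(125,255,255))):
    m=cv2.inRange(hsv,lo,hi);n,l,s,ce=cv2.connectedComponentsWithStats(m)
    i=1+s[1:,4].argmax();q=np.argwhere(l==i)[:,::-1];w=world("top",q,.025)
    print(nm,cv2.minAreaRect(np.float32(w[:,:2]*1000)))
E
```

```text
[258 184  23  44 691] [0.5229 0.0559 0.0559] ((523.7398681640625, 55.989707946777344), (131.39437866210938, 52.6828498840332), 10.526935577392578) 0.055933092363690706
[212 189  23  44 708] [0.505  0.2001 0.0557] ((505.46087646484375, 200.25985717773438), (133.9096221923828, 52.787147521972656), 11.267245292663574) 0.05561128412937244
[169 191  20  44 728] [0.4945 0.3403 0.0554] ((494.98345947265625, 340.7318420410156), (133.5503387451172, 53.10233688354492), 5.92606258392334) 0.055512144249417195
red ((501.83917236328125, -175.32696533203125), (163.71707153320312, 207.3845977783203), 87.64083099365234)
blue ((487.58935546875, -373.19879150390625), (163.33145141601562, 206.8394317626953), 89.31879425048828)
```

View pics/c1.png

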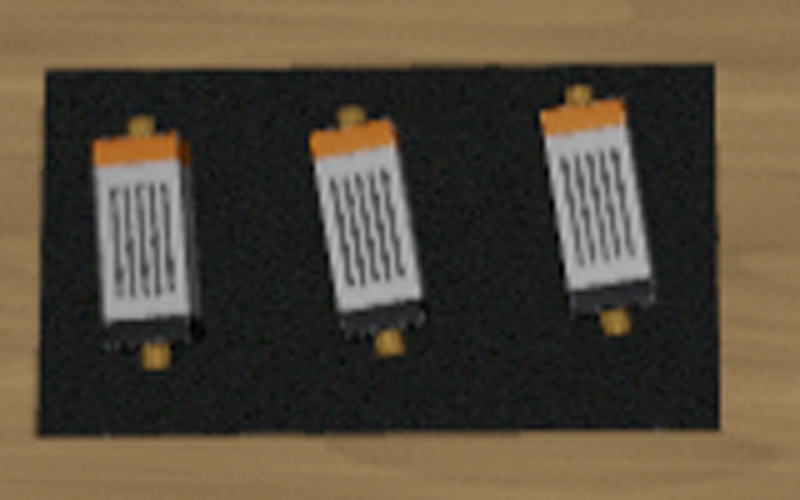

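Crop: three silencers, yaws about +6, +11 and +10.5°, orange ends at world +x. I'll start with the right-hand one at (524, 56), which is nearest the red tray. The red tray's centre is at (502,-175), with its long axis at -2.4°.

```bash
python3 -m inch '[[302,667,-53,0,0,-9.4],[302,667,-53,0,0,-9.4],[302,667,-53,0,0,-9.4],[302,667,-53,0,0,-9.4],[302,667,-53,0,0,-9.4],[302,667,-53,0,0,-9.4],[302,667,-53,0,0,-9.4],[302,667,-53,0,0,-9.4],[302,667,-53,0,0,-9.4],[302,667,-53,0,0,-9.4],[302,667,-53,0,0,-9.4],[302,667,-53,0,0,-9.4],[302,667,-53,0,0,-9.4],[302,667,-53,0,0,-9.4],[302,667,-53,0,0,-9.4],[302,667,-53,0,0,-9.4]]' 87
python3 -c "
from h import *
im,d=ctrl.get_image('top');cv2.imwrite('pics/t1.png',cv2.resize(im[150:300,150:350,::-1],None,fx=4,fy=4))
s=ctrl.get_state();print(s['joint_positions'],s['torque'],s['ft_force'])"
```

```text
time: 2.1
position: [0.5234, 0.0544, 0.1502]
tool_rot: [3.128, 0.284, 0.0]
ft_force: [-0.4, -0.5, 0.5]
grip_width: 1.001
grip_force: 0.0
[ 0.50961711  0.14488886 -0.71518021  1.80658434  0.10149181  1.22689145
 -1.62365019] [ 0.02977883 -0.01649444  0.00114006] [-0.44160961 -0.40093282  0.1315332 ]
```

View pics/t1.png

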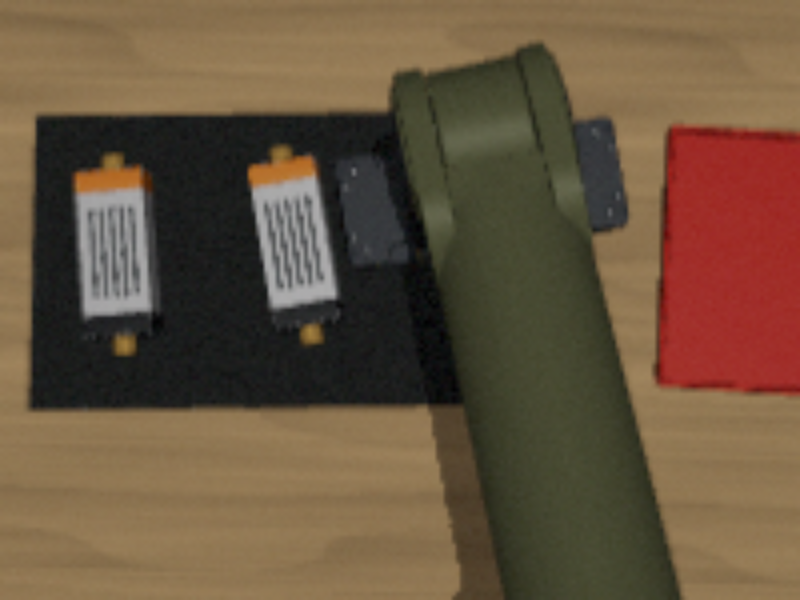

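The gripper body, with ends at about (373,210) and (603,175) in the crop, lies at the silencer's yaw. I'll descend and grip.

```bash
python3 -m inch '[[0,0,-60,0,0,0],[0,0,-100,0,0,0],[0,0,-115,0,0,0],[0,0,-123,0,0,0],[0,0,-123,0,0,0],[0,0,-123,0,0,0]]' 87 && python3 -m inch '[[0,0,0,0,0,0],[0,0,0,0,0,0],[0,0,0,0,0,0],[0,0,0,0,0,0],[0,0,0,0,0,0],[0,0,0,0,0,0]]' 40 50 && python3 -c "
from h import *
s=ctrl.get_state();print(s['torque'],s['qd'])"
```

```text
time: 2.9
position: [0.5248, 0.056, 0.0285]
tool_rot: [3.128, 0.288, 0.004]
ft_force: [-0.0, -0.3, 0.3]
grip_width: 0.997
grip_force: 0.0
time: 3.65
position: [0.5235, 0.0558, 0.0271]
tool_rot: [3.128, 0.288, -0.0]
ft_force: [0.2, 0.3, 0.7]
grip_width: 0.588
grip_force: 50.0
[-0.04075145  0.0123302   0.01722748] [ 1.22970605e-03  1.17536522e-04 -3.41483448e-04 -6.55443387e-05
  1.15289559e-03  9.10332199e-04  4.17241718e-04]
```

```bash
cat > feel.py <<'E'
from h import *
# mean moment in the tool's closing axis (world) over ~0.4 s
from scipy.spatial.transform import Rotation as R
M=[];F=[]
for _ in range(8):
    ctrl.get_image("top");s=ctrl.get_state();M.append(s["torque"]);F.append(s["ft_force"])
y=R.from_rotvec(s["tool_rot"]).as_matrix()[:,1];m=np.array(M)@y
print("FEEL t%.2f My %.4f sd %.4f"%(s["time"],m.mean(),m.std()),"F",np.mean(F,0).round(2),"pos",np.round(s["position"],4),"grip",round(s["grip_width"]*87,1))
E
python3 -m inch '[[0,0,10,0,0,0],[0,0,30,0,0,0],[0,0,50,0,0,0],[0,0,70,0,0,0],[0,0,80,0,0,0],[0,0,80,0,0,0],[0,0,80,0,0,0]]' && python3 feel.py
python3 -m inch '[[44,8,0,0,0,0],[88,17,0,0,0,0],[88,17,0,0,0,0],[88,17,0,0,0,0],[88,17,0,0,0,0]]' && python3 feel.py
python3 -m inch '[[-44,-8,0,0,0,0],[-88,-17,0,0,0,0],[-88,-17,0,0,0,0],[-88,-17,0,0,0,0],[-88,-17,0,0,0,0]]' && python3 feel.py
python3 -m inch '[[44,8,0,0,0,0],[88,17,0,0,0,0],[88,17,0,0,0,0],[88,17,0,0,0,0],[88,17,0,0,0,0]]' && python3 feel.py
python3 -m inch '[[-44,-8,0,0,0,0],[-88,-17,0,0,0,0],[-88,-17,0,0,0,0],[-88,-17,0,0,0,0],[-88,-17,0,0,0,0]]' && python3 feel.py
```

```text
time: 4.53
position: [0.5229, 0.0558, 0.1065]
tool_rot: [3.128, 0.288, -0.002]
ft_force: [1.0, -0.3, -3.5]
grip_width: 0.592
grip_force: 50.0
FEEL t4.92 My -0.0074 sd 0.0246 F [-0.04 -0.11 -3.59] pos [0.5234 0.0559 0.1068] grip 51.6
time: 5.55
position: [0.6107, 0.0726, 0.1071]
tool_rot: [3.128, 0.288, -0.001]
ft_force: [0.2, 0.2, -2.9]
grip_width: 0.589
grip_force: 50.0
FEEL t5.95 My -0.0042 sd 0.0252 F [-0.12  0.03 -3.68] pos [0.6115 0.0727 0.1073] grip 51.7
time: 6.58
position: [0.5248, 0.0563, 0.1076]
tool_rot: [-3.128, -0.288, -0.002]
ft_force: [1.2, 0.6, -4.2]
grip_width: 0.591
grip_force: 50.0
FEEL t6.97 My 0.0027 sd 0.0215 F [-0.01 -0.17 -3.76] pos [0.5236 0.056  0.107 ] grip 51.1
time: 7.6
position: [0.6107, 0.0726, 0.1071]
tool_rot: [3.128, 0.288, -0.001]
ft_force: [-0.5, -0.0, -3.6]
grip_width: 0.591
grip_force: 50.0
FEEL t8.00 My 0.0030 sd 0.0369 F [ 0.29  0.03 -3.3 ] pos [0.6115 0.0727 0.1073] grip 51.3
time: 8.62
position: [0.5248, 0.0563, 0.1076]
tool_rot: [-3.128, -0.288, -0.002]
ft_force: [-0.3, -0.4, -3.4]
grip_width: 0.59
grip_force: 50.0
FEEL t9.03 My -0.0130 sd 0.0361 F [-0.04 -0.17 -3.59] pos [0.5236 0.056  0.107 ] grip 51.0
```

```bash

python3 -m inch '[[0,0,0,-1.3,7,0],[0,0,0,-2.6,14,0],[0,0,0,-2.6,14,0],[0,0,0,-2.6,14,0],[0,0,0,-2.6,14,0],[0,0,0,-2.6,14,0],[0,0,0,-1.3,7,0],[0,0,0,0,0,0],[0,0,0,0,0,0],[0,0,0,0,0,0]]' |head -1 && python3 feel.py
python3 -m inch '[[0,0,0,1.3,-7,0],[0,0,0,2.6,-14,0],[0,0,0,2.6,-14,0],[0,0,0,2.6,-14,0],[0,0,0,2.6,-14,0],[0,0,0,2.6,-14,0],[0,0,0,1.3,-7,0],[0,0,0,0,0,0],[0,0,0,0,0,0],[0,0,0,0,0,0]]' |head -1 && python3 feel.py
```

```text
time: 10.28
FEEL t10.68 My 0.0126 sd 0.0227 F [ 0.21  0.04 -3.55] pos [0.5237 0.0562 0.1068] grip 51.1
time: 11.92
FEEL t12.32 My 0.0016 sd 0.0315 F [ 0.15 -0.37 -3.72] pos [0.5235 0.0555 0.1076] grip 51.7
```

It's sound (no shift), so I'll put it back.

```bash

python3 -m inch '[[0,0,-25,0,0,0],[0,0,-50,0,0,0],[0,0,-66,0,0,0],[0,0,-75,0,0,0],[0,0,-78,0,0,0],[0,0,-79.5,0,0,0],[0,0,-80,0,0,0],[0,0,-80,0,0,0],[0,0,-80,0,0,0]]' && python3 -m inch '[[0,0,0,0,0,0],[0,0,0,0,0,0],[0,0,0,0,0,0],[0,0,0,0,0,0],[0,0,20,0,0,0],[0,0,60,0,0,0],[0,0,100,0,0,0],[0,0,100,0,0,0],[-19,144,100,0,0,0.8],[-19,144,100,0,0,0.8],[-19,144,100,0,0,0.8],[-19,144,100,0,0,0.8],[-19,144,100,0,0,0.8]]' 87 && python3 - <<'E'
from h import *
im,d=ctrl.get_image('top');P=cloud('top',d);cv2.imwrite('pics/t2.png',cv2.resize(im[150:300,150:350,::-1],None,fx=4,fy=4))
E
```

```text
time: 13.45
position: [0.5237, 0.0559, 0.0273]
tool_rot: [3.128, 0.288, 0.001]
ft_force: [0.1, -0.5, -3.1]
grip_width: 0.591
grip_force: 50.0
time: 15.08
position: [0.5048, 0.1981, 0.1269]
tool_rot: [3.125, 0.307, -0.001]
ft_force: [-0.3, 0.0, -0.2]
grip_width: 1.0
grip_force: 0.0
```

View pics/t2.png

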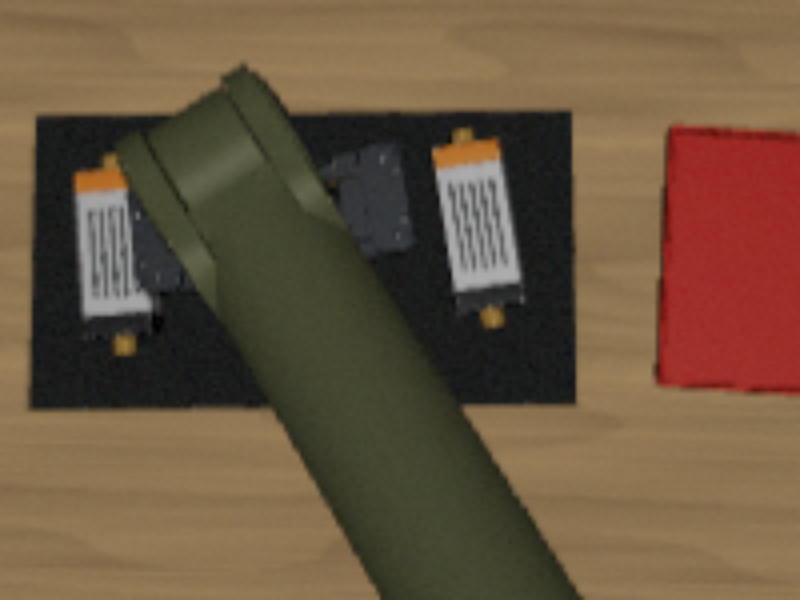

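The first silencer lies flat back in place at about (477,225) in the crop, and the gripper is over the second. I'll descend, grip, lift and shake it.

```bash
python3 -m inch '[[0,0,-50,0,0,0],[0,0,-85,0,0,0],[0,0,-96,0,0,0],[0,0,-100,0,0,0],[0,0,-100,0,0,0],[0,0,-100,0,0,0]]' 87 && python3 -m inch '[[0,0,0,0,0,0],[0,0,0,0,0,0],[0,0,0,0,0,0],[0,0,0,0,0,0],[0,0,0,0,0,0],[0,0,0,0,0,0]]' 40 50 && 
python3 -m inch '[[0,0,10,0,0,0],[0,0,30,0,0,0],[0,0,50,0,0,0],[0,0,70,0,0,0],[0,0,80,0,0,0],[0,0,80,0,0,0],[0,0,80,0,0,0]]' && python3 feel.py
python3 -m inch '[[60,12,0,0,0,0],[88,18,0,0,0,0],[88,18,0,0,0,0],[88,18,0,0,0,0],[88,18,0,0,0,0]]'|head -1 && python3 feel.py
python3 -m inch '[[-60,-12,0,0,0,0],[-88,-18,0,0,0,0],[-88,-18,0,0,0,0],[-88,-18,0,0,0,0],[-88,-18,0,0,0,0]]'|head -1 && python3 feel.py
python3 -m inch '[[60,12,0,0,0,0],[88,18,0,0,0,0],[88,18,0,0,0,0],[88,18,0,0,0,0],[88,18,0,0,0,0]]'|head -1 && python3 feel.py
python3 -m inch '[[-60,-12,0,0,0,0],[-88,-18,0,0,0,0],[-88,-18,0,0,0,0],[-88,-18,0,0,0,0],[-88,-18,0,0,0,0]]'|head -1 && python3 feel.py
```

```text
time: 15.88
position: [0.5055, 0.2002, 0.0283]
tool_rot: [-3.126, -0.31, -0.003]
ft_force: [-0.0, -0.3, -0.5]
grip_width: 0.998
grip_force: 0.0
time: 16.62
position: [0.5045, 0.1999, 0.0271]
tool_rot: [3.126, 0.31, -0.0]
ft_force: [-0.4, 0.3, 0.2]
grip_width: 0.591
grip_force: 50.0
time: 17.5
position: [0.504, 0.1995, 0.1065]
tool_rot: [3.126, 0.31, -0.002]
ft_force: [0.5, 0.3, -4.6]
grip_width: 0.592
grip_force: 50.0
FEEL t17.90 My -0.0052 sd 0.0358 F [-0.31 -0.1  -3.98] pos [0.5044 0.1999 0.1068] grip 51.3
time: 18.52
FEEL t18.93 My -0.0022 sd 0.0343 F [-0.39 -0.01 -4.07] pos [0.5925 0.2178 0.1072] grip 51.1
time: 19.55
FEEL t19.95 My -0.0066 sd 0.0208 F [-0.03 -0.07 -3.56] pos [0.5046 0.2    0.107 ] grip 51.5
time: 20.58
FEEL t20.98 My 0.0052 sd 0.0123 F [ 0.15  0.08 -3.43] pos [0.5925 0.2178 0.1072] grip 51.1
time: 21.6
FEEL t22.00 My -0.0149 sd 0.0280 F [ 0.12 -0.16 -3.87] pos [0.5045 0.2    0.107 ] grip 51.1
```

Also sound. I'll put it back and go to the third.

```bash

python3 -m inch '[[0,0,-25,0,0,0],[0,0,-50,0,0,0],[0,0,-66,0,0,0],[0,0,-75,0,0,0],[0,0,-78,0,0,0],[0,0,-79.5,0,0,0],[0,0,-80,0,0,0],[0,0,-80.5,0,0,0],[0,0,-80.5,0,0,0]]' && python3 -m inch '[[0,0,0,0,0,0],[0,0,0,0,0,0],[0,0,0,0,0,0],[0,0,0,0,0,0],[0,0,20,0,0,0],[0,0,60,0,0,0],[0,0,100,0,0,0],[0,0,100,0,0,0],[-10,140,100,0,0,-5.4],[-10,140,100,0,0,-5.4],[-10,140,100,0,0,-5.4],[-10,140,100,0,0,-5.4],[-10,140,100,0,0,-5.4],[-10,140,50,0,0,-5.4],[-10,140,15,0,0,-5.4],[-10,140,4,0,0,-5.4],[-10,140,0.5,0,0,-5.4],[-10,140,0.5,0,0,-5.4],[-10,140,0.5,0,0,-5.4]]' 87 && python3 -m inch '[[0,0,0,0,0,0],[0,0,0,0,0,0],[0,0,0,0,0,0],[0,0,0,0,0,0],[0,0,0,0,0,0],[0,0,0,0,0,0]]' 40 50 && 
python3 -m inch '[[0,0,10,0,0,0],[0,0,30,0,0,0],[0,0,50,0,0,0],[0,0,70,0,0,0],[0,0,80,0,0,0],[0,0,80,0,0,0],[0,0,80,0,0,0]]' && python3 feel.py
python3 -m inch '[[60,6,0,0,0,0],[90,9,0,0,0,0],[90,9,0,0,0,0],[90,9,0,0,0,0],[90,9,0,0,0,0]]'|head -1 && python3 feel.py
python3 -m inch '[[-60,-6,0,0,0,0],[-90,-9,0,0,0,0],[-90,-9,0,0,0,0],[-90,-9,0,0,0,0],[-90,-9,0,0,0,0]]'|head -1 && python3 feel.py
python3 -m inch '[[60,6,0,0,0,0],[90,9,0,0,0,0],[90,9,0,0,0,0],[90,9,0,0,0,0],[90,9,0,0,0,0]]'|head -1 && python3 feel.py
python3 -m inch '[[-60,-6,0,0,0,0],[-90,-9,0,0,0,0],[-90,-9,0,0,0,0],[-90,-9,0,0,0,0],[-90,-9,0,0,0,0]]'|head -1 && python3 feel.py
```

```text
time: 23.12
position: [0.5049, 0.2, 0.0271]
tool_rot: [3.126, 0.31, 0.001]
ft_force: [-0.4, -0.3, -1.1]
grip_width: 0.591
grip_force: 50.0
time: 25.5
position: [0.4954, 0.3404, 0.0285]
tool_rot: [-3.137, -0.162, -0.003]
ft_force: [-0.2, 0.0, 0.2]
grip_width: 1.001
grip_force: 0.0
time: 26.25
position: [0.4945, 0.3404, 0.0272]
tool_rot: [-3.137, -0.163, -0.0]
ft_force: [-0.4, 1.5, -0.0]
grip_width: 0.589
grip_force: 50.0
time: 27.12
position: [0.4941, 0.3394, 0.1064]
tool_rot: [3.136, 0.162, -0.002]
ft_force: [0.1, 0.3, -5.7]
grip_width: 0.586
grip_force: 50.0
FEEL t27.52 My 0.0020 sd 0.0259 F [ 0.18 -0.27 -4.79] pos [0.4944 0.3399 0.1068] grip 51.3
time: 28.15
FEEL t28.55 My 0.0125 sd 0.0334 F [-0.01  0.03 -5.01] pos [0.5845 0.3488 0.1072] grip 51.7
time: 29.18
FEEL t29.57 My -0.0198 sd 0.0176 F [-0.05  0.13 -4.54] pos [0.4945 0.34   0.107 ] grip 51.0
time: 30.2
FEEL t30.60 My -0.0028 sd 0.0344 F [ 0.19 -0.23 -5.05] pos [0.5845 0.3488 0.1072] grip 51.4
time: 31.22
FEEL t31.62 My -0.0273 sd 0.0244 F [ 0.19 -0.12 -4.79] pos [0.4945 0.3399 0.107 ] grip 51.6
```

The strokes didn't give a clear answer, so I'll tilt this one too.

```bash

python3 -m inch '[[0,0,0,-0.7,7,0],[0,0,0,-1.4,14,0],[0,0,0,-1.4,14,0],[0,0,0,-1.4,14,0],[0,0,0,-1.4,14,0],[0,0,0,-1.4,14,0],[0,0,0,-0.7,7,0],[0,0,0,0,0,0],[0,0,0,0,0,0],[0,0,0,0,0,0]]' |head -1 && python3 feel.py
python3 -m inch '[[0,0,0,0.7,-7,0],[0,0,0,1.4,-14,0],[0,0,0,1.4,-14,0],[0,0,0,1.4,-14,0],[0,0,0,1.4,-14,0],[0,0,0,1.4,-14,0],[0,0,0,0.7,-7,0],[0,0,0,0,0,0],[0,0,0,0,0,0],[0,0,0,0,0,0]]' |head -1 && python3 feel.py
```

```text
time: 32.88
FEEL t33.27 My -0.0596 sd 0.0355 F [-0.17  0.06 -4.77] pos [0.4947 0.34   0.1068] grip 51.2
time: 34.52
FEEL t34.92 My 0.0345 sd 0.0431 F [-0.01  0.14 -4.66] pos [0.4944 0.3398 0.1074] grip 51.4
```

The moment moved by 0.094 N m, so this is the faulty one. I'll tilt it back and forth once more to confirm, then carry it to the red tray.

```bash

python3 -m inch '[[0,0,0,-0.7,7,0],[0,0,0,-1.4,14,0],[0,0,0,-1.4,14,0],[0,0,0,-1.4,14,0],[0,0,0,-1.4,14,0],[0,0,0,-1.4,14,0],[0,0,0,-0.7,7,0],[0,0,0,0,0,0],[0,0,0,0,0,0],[0,0,0,0,0,0]]' |head -1 && python3 feel.py
python3 -m inch '[[0,0,0,0.7,-7,0],[0,0,0,1.4,-14,0],[0,0,0,1.4,-14,0],[0,0,0,1.4,-14,0],[0,0,0,1.4,-14,0],[0,0,0,1.4,-14,0],[0,0,0,0.7,-7,0],[0,0,0,0,0,0],[0,0,0,0,0,0],[0,0,0,0,0,0]]' |head -1 && python3 feel.py
python3 -m inch '[[0,0,15,0,0,0],[0,0,30,0,0,0],[0,-10,40,0,0,-0.2],[0,-30,40,0,0,-0.5],[1,-60,40,0,0,-1],[1,-100,40,0,0,-1.6],[2,-140,40,0,0,-2.3],[2,-180,40,0,0,-3],[3,-220,40,0,0,-3.6],[3,-260,40,0,0,-4.3],[4,-300,40,0,0,-5],[5,-340,40,0,0,-5.6],[5,-380,40,0,0,-6.2],[6,-420,40,0,0,-6.8],[6,-455,40,0,0,-7.4],[7,-485,40,0,0,-7.8],[7,-505,40,0,0,-8.1],[7,-515,40,0,0,-8.3],[7,-515,40,0,0,-8.3],[7,-515,40,0,0,-8.3]]'
python3 - <<'E'
from h import *
for n in('scene',):
    im,d=ctrl.get_image(n);cv2.imwrite('pics/s3.png',cv2.resize(im[100:260,130:390,::-1],None,fx=3,fy=3))
E
```

```text
time: 36.17
FEEL t36.58 My -0.0581 sd 0.0312 F [ 0.07  0.09 -4.63] pos [0.4947 0.34   0.1068] grip 51.4
time: 37.83
FEEL t38.23 My 0.0252 sd 0.0268 F [-0.25  0.34 -4.6 ] pos [0.4944 0.3398 0.1074] grip 50.8
time: 40.72
position: [0.5018, -0.1734, 0.1472]
tool_rot: [-3.14, 0.062, 0.0]
ft_force: [-0.9, 0.8, -4.8]
grip_width: 0.589
grip_force: 50.0
```

View pics/s3.png

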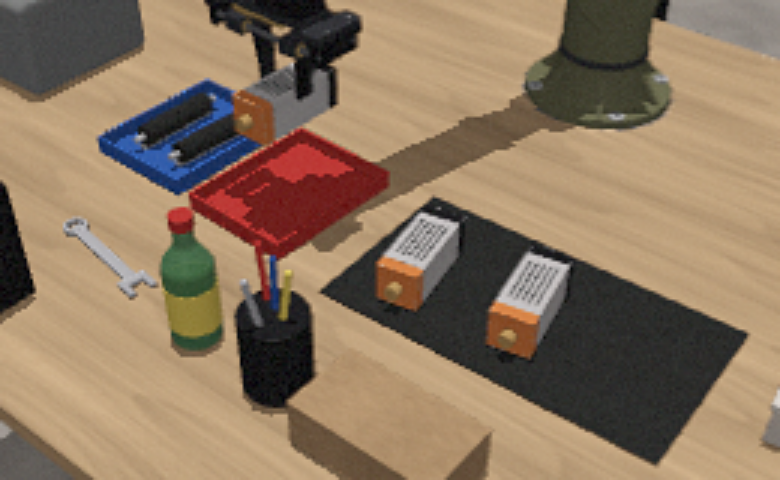

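The scene crop shows the silencer level above the red tray, at about (285,105), and the other two flat on the mat. I'll lower it and release.

```bash

python3 -m inch '[[0,0,-20,0,0,0],[0,0,-50,0,0,0],[0,0,-80,0,0,0],[0,0,-100,0,0,0],[0,0,-110,0,0,0],[0,0,-115,0,0,0],[0,0,-118,0,0,0],[0,0,-119.5,0,0,0],[0,0,-120.3,0,0,0],[0,0,-120.3,0,0,0],[0,0,-120.3,0,0,0]]' && python3 -m inch '[[0,0,0,0,0,0],[0,0,0,0,0,0],[0,0,0,0,0,0],[0,0,0,0,0,0],[0,0,0,0,0,0]]' 87 && python3 -m inch '[[0,0,20,0,0,0],[0,0,60,0,0,0],[0,0,110,0,0,0],[0,0,150,0,0,0],[0,-60,170,0,0,0],[-40,-120,170,0,0,0],[-80,-180,170,0,0,0],[-120,-230,170,0,0,0],[-160,-280,170,0,0,0],[-200,-310,170,0,0,0],[-220,-330,170,0,0,0],[-220,-330,170,0,0,0],[-220,-330,170,0,0,0],[-220,-330,170,0,0,0]]'
python3 - <<'E'
from h import *
im,d=ctrl.get_image('top');P=cloud('top',d);cv2.imwrite('pics/t4.png',cv2.resize(im[150:300,150:450,::-1],None,fx=2.6,fy=2.6))
m=((P[...,2]>.045)&(P[...,2]<.07)&(d>0)).astype(np.uint8);m[:, :160]=0;m[:170]=0;m[255:]=0;m[:,372:]=0
n,l,s,ce=cv2.connectedComponentsWithStats(m)
for i in range(1,n):
    if s[i,4]<100:continue
    q=P[l==i];print(cv2.minAreaRect(np.float32(q[:,:2]*1000)), np.median(q[:,2]),np.ptp(q[:,2]))
E
```

```text
time: 42.15
position: [0.5019, -0.1753, 0.0271]
tool_rot: [3.14, -0.065, 0.001]
ft_force: [-0.4, 0.3, -4.0]
grip_width: 0.588
grip_force: 50.0
time: 42.78
position: [0.5015, -0.1751, 0.0268]
tool_rot: [3.141, -0.065, -0.0]
ft_force: [0.2, 0.8, 0.0]
grip_width: 0.985
grip_force: 0.0
time: 44.52
position: [0.2834, -0.5039, 0.1975]
tool_rot: [3.141, -0.06, 0.001]
ft_force: [0.1, 0.1, -0.6]
grip_width: 1.001
grip_force: 0.0
((524.0014038085938, 56.084632873535156), (131.17481994628906, 52.596153259277344), 10.530967712402344) 0.055972713098453974 0.021810888409156348
((505.7976989746094, 200.3352813720703), (134.24720764160156, 53.45521545410156), 11.328164100646973) 0.05567068908398676 0.020782869873644305
((501.25177001953125, -173.88693237304688), (53.691097259521484, 135.88360595703125), 88.28510284423828) 0.05530580157265408 0.021395055424715537
```

View pics/t4.png

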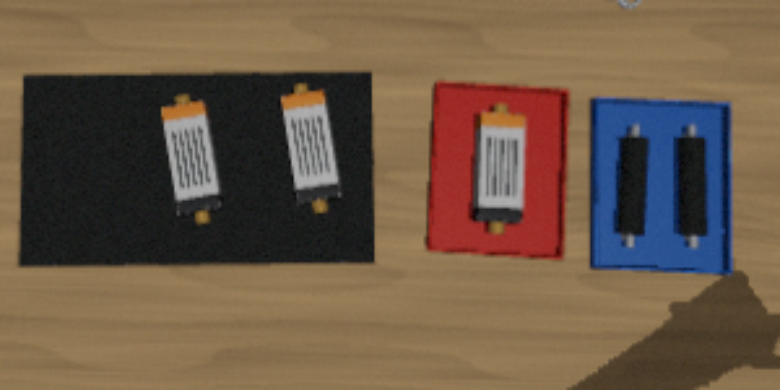

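The faulty silencer lies flat in the red tray at about (500,167). The two sound ones lie flat on the mat at about (190,157) and (311,147), and the arm is clear.

```bash
python3 -c "
from bench import ctrl
print(ctrl.close_job())"
```

```text
the job is handed in; nothing more can be done
None
```

The silencer with the loose piece (the one at the mat's left end) is lying flat in the red tray, the two sound ones are back flat on the mat, and the job was handed in at about 45 s of the 72 s allowed.

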